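Check the fume extractor's pre-filter against the work lamp

TASK

Check the bench fume extractor's pre-filter: lift its top flap by the tongue and fold it right back, draw the filter cassette up out of the slot by its pull tab, keeping it upright, and hold it up to the lit side of the work lamp, upright, pleats square to the lens, centred on it and about a hand's width away. Finish while still holding it there, motionless and touching nothing but your gripper. Do not disturb the steel spacer, the bolt or the small bottle on the mat.

Things in the scene. Friction and masses are not known exactly. Their poses are not given: they have to be found in the camera images.
- extractor: Bench fume extractor: grey sheet-metal cabinet 200 (its x) x 250 (its y) x 165 mm high on rubber feet; heavy, does not move. Origin at the centre of its underside on the bench; z up, louvred front faces its own -x, round exhaust collar at +x. Its top behind the flap is flat but for a switch and knob 12 mm high near the rear edge.
- slot (a point): Centre of the filter slot's mouth, level with the cabinet top (165 mm above the bench), 71 mm in front of the extractor's centre; axes as the extractor's. Slot inside: x -26 to +34 mm, y -98 to +98 mm from here, 149 mm deep. The cassette stands in guide channels at the slot's two ends with 1.5 to 3 mm of play; draw it straight up.
- flap (a joint): Angle of the flap over the slot, rad: 0 = closed, flat on the cabinet top; 2.2 = folded back on its stop (36 degrees past upright). It turns about the extractor's +y: the front edge rises and goes over to the rear. Grey plastic, 69 x 200 x 5 mm, 0.09 kg; hinge slightly stiff (about 0.05 N m), so it stays where it is left. May start up to 0.2 ajar.
- flap_tongue (a point): Grip point of the flap's tongue, 88 mm from the hinge line, 21 mm in front of the louvred face when closed. The tongue lies in the flap's plane, 34 mm wide along the hinge, 8 mm thick, 36 mm out from the middle of the flap's front edge, free space below and at both ends. Pinched lightly by its ends (along the hinge) it turns between the fingers as the flap swings.
- flap_hinge (a point): Middle of the flap's hinge line, 33 mm in front of the extractor's centre and 169 mm above the bench; its y axis is the hinge axis.
- filter: Pre-filter cassette, 0.15 to 0.3 kg: an upright panel with a black frame and pleated cream paper on both faces, 24 (x) x 190 (y) x 105 mm (z), with a pull tab in the middle of its top edge. Both faces are alike. Origin at the centre of its underside; z up, x square to the pleated faces, y along its width. At the start it stands on the slot's floor under the closed flap, its axes along the extractor's.
- filter_mid (a point): Centre of the cassette's pleated panel, 52.5 mm above its underside; axes as the cassette's.
- filter_tab (a point): Top of the pull tab, 143 mm above the cassette's underside, 6 mm below the cabinet's top when seated. The tab is 40 mm wide (cassette y), 12 mm thick (x), and stands 38 mm above the frame, with free room above the frame at both ends for fingers.
- lamp: LED work lamp on a heavy foot, does not move: black head 42 x 124 x 98 mm on a fork, foot 110 x 150 mm, 204 mm high in all. Origin at the centre of the foot's underside; z up, the lit lens faces its own -x, cooling fins at +x.
- lamp_lens (a point): Centre of the lit lens (110 x 84 mm), 155 mm above the bench; its -x axis points straight out of the lens.
- spacer: Thick steel spacer disc, 64 mm across, 10 mm high, lying on a blue mat, 3 mm thick, between the extractor and the lamp. Origin at the centre of its underside. Leave alone.
- bolt: Button-head steel bolt standing on its head on the mat, head 25 mm across, 44 mm tall. Origin at the centre of its underside. Leave alone.
- bottle: Small red plastic bottle with a black cap, 32 mm across, 75 mm tall, standing on the mat. Origin at the centre of its underside. Leave alone.

How it is judged:
By the outcome, as a careful person would: the job done as asked, in the order asked, and still so for the second after the job is handed in, while the arm keeps its last pose, push and grip.
It also fails if it takes over 64 s, if anything falls off the work surface, if the arm or the gripper's body presses on something with over 40 N, if the wrist force passes 120 N, or if a joint passes its speed limit or range.

ROBOT

A 6-joint arm with a two-finger parallel gripper is mounted at the origin on the work surface. World frame = base frame: x ahead of the robot, y to its left, z up, the work surface at z = 0. Lengths are in m, angles in rad, forces in N, time in s.
With the tool pointing down it reaches from about 0.275 to 0.775 m from the base axis. Payload 14.6 kg.
Tool frame: the origin (TCP) lies midway between the tips of the shut fingers; the grasp point (between the pads) lies tcp_to_grasp behind it (tcp_to_grasp is the distance from the TCP to the grasp point, in m); z points along the fingers, x is the direction in which the jaws open and shut, and the axes are right-handed (so a half turn about z gives the same grasp; the last joint's range is limited). The gripper opens to 85 mm and grips with 20 to 120 N. Pads are 22 mm wide; open, the fingers measure 114 mm over their backs; the gripper's body (76 mm by 85 mm) begins 54 mm behind the grasp point. The pads swing forward as they close: fully open they stand 13 mm farther back than shut.
Start: joints at [-1.257, 0.263, -0.048, 1.259, 0, 1.415], TCP at [0.237, -0.468, 0.203] pointing down, gripper open.
Joint ranges: [-2.65, 2.65], [-0.89, 1.7], [-1.18, 1.37], [-2.13, 2.11], [-1.35, 1.29], [-3.14, 3.14]. Speed limits (rad/s): [1.89, 1.89, 2.57, 2.79, 3.14, 3.14].

INTERFACE

Orientations are given as [roll, pitch, yaw] about the fixed x, y, z axes, in that order (R = Rz(yaw) Ry(pitch) Rx(roll)).
In Python, from bench import * gives the robot as it stands. The module is installed in compiled form; this text tells all that it offers. Calls block until the motion is done:
- reach(position, orientation): joint-space move of the TCP to a pose.
- line_to(position, orientation=None, v=0.15, threshold=None): straight line of the TCP; orientation=None keeps the orientation; v is the mean speed in m/s. With threshold (N) it stops when the force on the tool has changed by that much, and returns True; else False.
- set_joints(angles): joint-space move.
- grip(opening, strength=None): finger opening in m; strength is the grip in N (None keeps the last); returns when the fingers have stopped.
- pause(seconds).
- solve_ik(position, orientation): joint angles nearest the present ones, or None.
- camera(name): name is "side" or "top"; returns a dict with "image" (400x640x3 uint8, red, green, blue), "z_map" (400x640 float32, m along the optical axis (not along the pixel's ray), 0 where there is no reading), "vertical_fov" (degrees; the focal length in pixels is half the picture's height over the tangent of half this angle, whatever the lens; pixels are square), "cx", "cy" (the principal point, pixels), "k1" (the pictures are not rectified: a ray, as slopes to the right and down, at radius r is drawn at 1 + k1 r^2 times it, then the intrinsics apply), "xyz" and "orientation" of the camera in the world. Camera axes: x right, y up, looking along -z (the intrinsics and any distortion apply to the point x, -y, -z); pixel columns grow to the right and rows downward; lengths in m; the calibration is good to about 2 mm. A picture is of the moment at which its call begins.
A pose or a line that the arm cannot do raises Unreachable and nothing moves.
- hand_in(): hands the job in, once; it reports no verdict.
Trained networks look in a picture, given as the dict that the camera call returned (one of the last four; its "shot" number tells which), for a name from the list of things; names that differ only in an ending like _2 or _b are one class to them, and where a whole thing is asked for, a point or a joint stands for the part that bears it (a point fixed in the world has none). Each returns a list of dicts, best first, with "score" (0 to 1); they miss things now and then, are a little off and sometimes report something else, mostly with a low value. They report only what shows in the picture. A call takes as long as a camera call.
- find_in(thing, picture): "extent" ([centre column, centre row, width, height] in pixels, round what is visible of it).
Readings, each from a call of its own:
- get_time_s(): time.
- get_qpos(): joint angles.
- get_qd(): joint speeds.
- get_effort(): joint torques, N m.
- get_ee_pos(): TCP position.
- get_orientation(): TCP orientation.
- get_contact_force(): force on the tool from outside, world axes, zero at the start.
- get_moment(): the same for the moment, N m.
- get_gripper_width(): finger opening in m.
Only numpy, scipy, OpenCV 4.12 (cv2) and the standard library are available. Lean on these libraries where they do the work, as an engineer would, in place of code of your own. Each camera call takes 0.05 s, during which the arm holds its last target.

## Working session

There is one attempt and no reset: what is moved stays moved. The work goes in short steps, each a Python script; the robot and the scene stay as the last script left them, time stands still between calls to the robot, and variables do not carry over. Pictures are saved under pics/ and viewed, and the job is handed in when it is done.

```bash
mkdir -p pics; cat > h.py <<'E'
from bench import *
import numpy as np, cv2
from scipy.spatial.transform import Rotation as R
def camR(c):
    o=np.array(c["orientation"],float)
    return R.from_euler('xyz',o).as_matrix() if o.size==3 else o.reshape(3,3)
def cloud(c):
    h,w=c["z_map"].shape; f=h/2/np.tan(np.radians(c["vertical_fov"])/2)
    u,v=np.meshgrid(np.arange(w),np.arange(h))
    a=(u-c["cx"])/f; b=(v-c["cy"])/f
    x,y=a.copy(),b.copy()
    for _ in range(8):
        s=1+c["k1"]*(x*x+y*y); x=a/s;y=b/s
    z=c["z_map"]; P=np.stack([x*z,-y*z,-z],-1)
    W=P@camR(c).T+np.array(c["xyz"]); W[z<=0]=np.nan
    return W
def save(c,n): cv2.imwrite("pics/"+n+".png",c["image"][:,:,::-1])
def proj(c,p):
    f=c["image"].shape[0]/2/np.tan(np.radians(c["vertical_fov"])/2)
    q=camR(c).T@(np.array(p)-np.array(c["xyz"])); x,y=q[0]/-q[2],-q[1]/-q[2]
    s=1+c["k1"]*(x*x+y*y); return np.array([c["cx"]+f*x*s,c["cy"]+f*y*s])
E
python3 - <<'E'
from h import *
for n in ["side","top"]:
    c=camera(n); save(c,n+"0"); np.savez("pics/"+n+"0.npz",**{k:c[k] for k in c})
    print(n,{k:c[k] for k in c if k not in("image","z_map")})
    W=cloud(c)
    for t in ["extractor","flap_tongue","flap","lamp","lamp_lens","spacer","bolt","bottle","filter"]:
        for d in find_in(t,c)[:2]:
            e=d["extent"];u,v=int(e[0]),int(e[1])
            print(t,round(d["score"],2),np.round(e),W[min(v,399),min(u,639)].round(3))
E
```

```text
side {'vertical_fov': 51.20301715369604, 'cx': 324.0591881954151, 'cy': 199.38437159990565, 'k1': 0.03177829154714689, 'xyz': array([ 0.53813493, -0.51045397,  0.70498881]), 'orientation': array([ 0.72469851, -0.01647918, -0.08391783]), 'shot': 1}
extractor 0.72 [317. 129. 123. 126.] [0.587 0.16  0.162]
flap_tongue 0.97 [284.  97.  51.  68.] [0.525 0.253 0.18 ]
flap 0.78 [281.  99.  54.  61.] [0.516 0.247 0.179]
lamp 0.81 [375. 338.  80. 124.] [ 0.626 -0.302  0.204]
lamp_lens 0.7 [374. 336.  74. 128.] [ 0.626 -0.299  0.204]
lamp_lens 0.55 [315. 130. 118. 124.] [0.585 0.157 0.162]
spacer 0.75 [317. 247.  31.  31.] [ 0.577 -0.016  0.   ]
bolt 0.6 [355. 227.  16.  18.] [0.657 0.008 0.029]
bottle 0.69 [261. 231.  17.  30.] [ 0.466 -0.01   0.055]
bottle 0.69 [375. 336.  77. 125.] [ 0.628 -0.298  0.204]
filter 0.46 [287. 128.   8.   9.] [0.527 0.221 0.119]
top {'vertical_fov': 49.660075921453064, 'cx': 322.13165746319714, 'cy': 195.666951608116, 'k1': 0.009785805718726939, 'xyz': array([ 0.51899862, -0.00262374,  0.97844843]), 'orientation': array([ 0.04502053, -0.00487   , -1.58013686]), 'shot': 2}
extractor 0.94 [186. 178. 150. 135.] [0.593 0.249 0.164]
flap_tongue 0.85 [177. 220. 116.  58.] [0.514 0.26  0.183]
flap 0.76 [178. 218. 112.  63.] [0.516 0.258 0.182]
flap 0.55 [186. 177. 147. 135.] [0.593 0.249 0.164]
lamp 0.82 [462. 156. 109.  62.] [ 0.625 -0.26   0.202]
lamp_lens 0.81 [463. 156. 108.  67.] [ 0.624 -0.26   0.201]
spacer 0.64 [329. 191.  28.  28.] [ 0.576 -0.021 -0.   ]
bolt 0.37 [176. 215. 110.  62.] [0.522 0.263 0.182]
bottle 0.58 [317. 241.  15.  15.] [0.467 0.004 0.076]
```

View pics/side0.png

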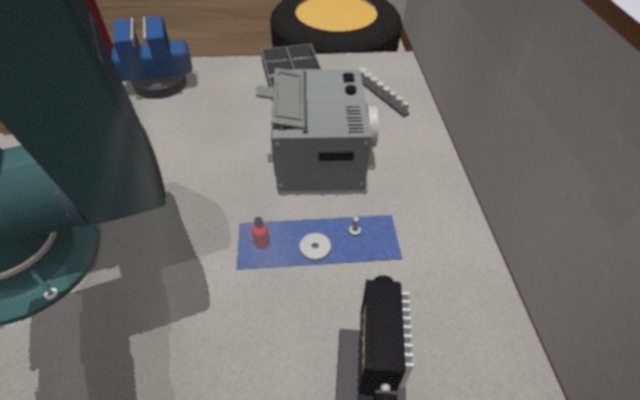

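View pics/top0.png

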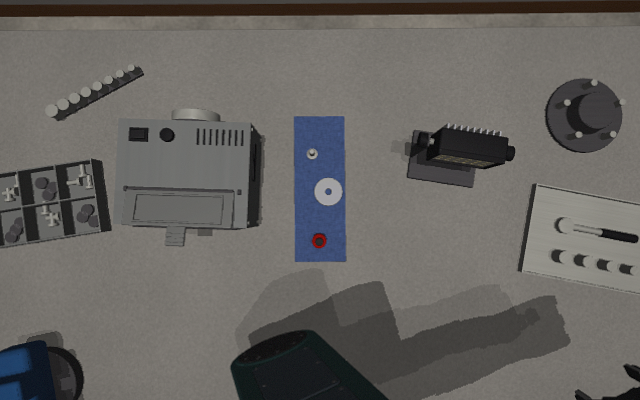

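The side view shows the extractor at about (320,130), its flap slightly ajar and the tongue at (267,91). In the top view the tongue is at about (175,237), and the lamp at (462,150) is rotated by about 10° with its lens facing the robot. Next I'll fit the poses from the depth data.

```bash
python3 - <<'E'
from h import *
C={n:dict(np.load(f"pics/{n}0.npz")) for n in("side","top")}
Wt=cloud(C["top"]);Ws=cloud(C["side"])
def rect(P): 
    r=cv2.minAreaRect((P[:,:2]*1000).astype(np.float32)); return np.round(r[0],1),np.round(r[1],1),round(r[2],2)
for n,W in(("top",Wt),("side",Ws)):
    P=W.reshape(-1,3);P=P[~np.isnan(P[:,0])]
    b=P[(P[:,2]>.15)&(P[:,2]<.26)&(P[:,0]>.40)&(P[:,0]<.78)&(P[:,1]>.08)&(P[:,1]<.45)]
    print(n,len(b),"z hist",np.histogram(b[:,2],bins=np.arange(.15,.26,.005)))
    t=b[(b[:,2]<.17)]; print("cabtop rect",rect(t), np.median(t[:,2]))
    bb=b; print("all",rect(bb))
    l=P[(P[:,2]>.10)&(P[:,2]<.26)&(P[:,0]>.5)&(P[:,0]<.8)&(P[:,1]>-.45)&(P[:,1]<-.12)]
    print("lamp",len(l),rect(l),l[:,2].max(),np.histogram(l[:,2],bins=np.arange(.1,.22,.01)))
    l2=l[l[:,2]>.19]; print("lamptop",rect(l2))
for n,ro in(("top",(slice(95,250),slice(100,275))),("top2",(slice(110,200),slice(390,530))),("side2",(slice(55,200),slice(240,390))),("side3",(slice(260,400),slice(320,430)))):
    im=C[n[:3] if n[0]=='t' else 'side']["image"][ro]
    k=4 if im.shape[1]>150 or 1 else 4
    cv2.imwrite(f"pics/crop_{n}.png",cv2.resize(im[:,:,::-1],None,fx=3.8,fy=3.8,interpolation=cv2.INTER_CUBIC)[:600,:800])
E
```

```text
top 14667 z hist (array([  53,   46, 6051, 3705, 1135, 1719, 1240,  521,  193,    4,    0,
          0,    0,    0,    0,    0,    0,    0,    0,    0,    0,    0]), array([0.15 , 0.155, 0.16 , 0.165, 0.17 , 0.175, 0.18 , 0.185, 0.19 ,
       0.195, 0.2  , 0.205, 0.21 , 0.215, 0.22 , 0.225, 0.23 , 0.235,
       0.24 , 0.245, 0.25 , 0.255, 0.26 ]))
cabtop rect (array([602.2, 256.4]), array([254.2, 199.8]), 87.64) 0.16453590067560153
all (array([584.7, 257.3]), array([254. , 235.3]), 87.88)
lamp 3134 (array([ 648.9, -281.3]), array([180.6,  60.9]), 80.64) 0.20764613252719977 (array([  55,  140,   76,   77,   96,  129,  346,  148,  109,  171, 1787]), array([0.1 , 0.11, 0.12, 0.13, 0.14, 0.15, 0.16, 0.17, 0.18, 0.19, 0.2 ,
       0.21]))
lamptop (array([ 648.5, -280.8]), array([122.8,  60. ]), 80.3)
side 7045 z hist (array([ 182,  202, 4151,  346,  670,  765,  497,  187,   45,    0,    0,
          0,    0,    0,    0,    0,    0,    0,    0,    0,    0,    0]), array([0.15 , 0.155, 0.16 , 0.165, 0.17 , 0.175, 0.18 , 0.185, 0.19 ,
       0.195, 0.2  , 0.205, 0.21 , 0.215, 0.22 , 0.225, 0.23 , 0.235,
       0.24 , 0.245, 0.25 , 0.255, 0.26 ]))
cabtop rect (array([602. , 256.2]), array([256.2, 201.6]), 87.25) 0.16304763903039066
all (array([584.3, 257.4]), array([256.1, 236.4]), 87.53)
lamp 5658 (array([ 649.1, -277.6]), array([173.3,  60.1]), 80.31) 0.20646718012529514 (array([  90,  204,  101,  108,  143,  156,  434,  214,  325,  419, 3464]), array([0.1 , 0.11, 0.12, 0.13, 0.14, 0.15, 0.16, 0.17, 0.18, 0.19, 0.2 ,
       0.21]))
lamptop (array([ 648.4, -282.2]), array([123.9,  60. ]), 80.35)
```

```bash
ls pics
```

```text
crop_side2.png
crop_side3.png
crop_top.png
crop_top2.png
side0.npz
side0.png
top0.npz
top0.png
```

View pics/crop_top.png

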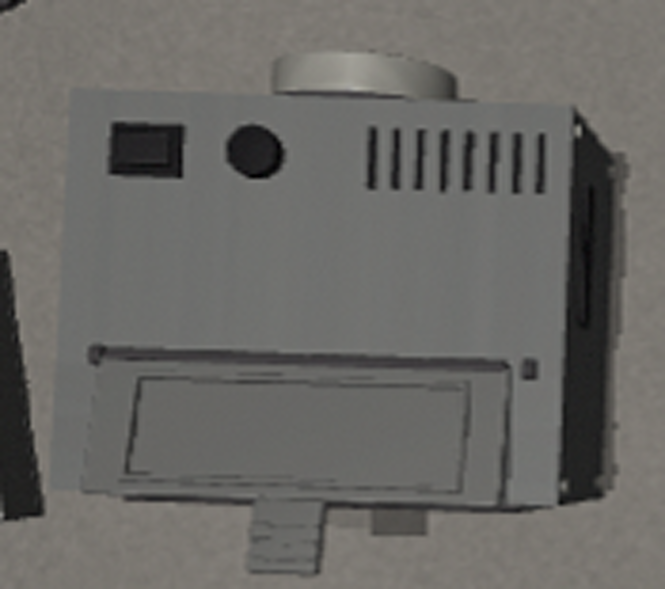

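View pics/crop_side3.png

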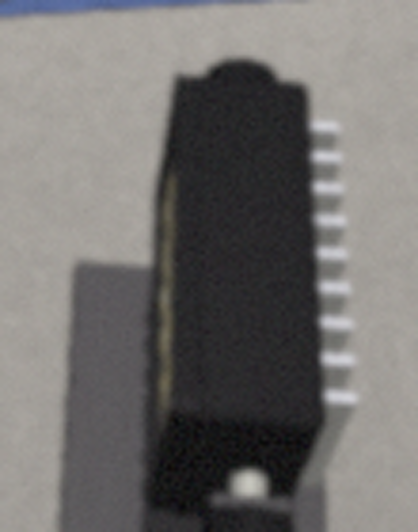

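```bash
cat >> h.py <<'E'
def rz(a): return R.from_euler('z',a).as_matrix()
E
python3 - <<'E'
from h import *
C={n:dict(np.load(f"pics/{n}0.npz")) for n in("side","top")}
W={n:cloud(C[n]) for n in C}
P=np.vstack([w.reshape(-1,3) for w in W.values()]);P=P[~np.isnan(P[:,0])]
# extractor edges: cabinet walls, yaw by linear fit of side extremes
yaw=np.radians(-2.5)
ex=rz(yaw)
for n in W:
    p=W[n].reshape(-1,3);p=p[~np.isnan(p[:,0])]
    c=np.array([.602,.2563,0]); q=(p-c)@ex
    # vertical walls, z .05-.15
    m=(q[:,2]>.03)&(q[:,2]<.155)
    r=q[m&(abs(q[:,0])<.09)&(q[:,1]<-.1)&(q[:,1]>-.14)]
    if len(r)>50:
        print(n,"-y wall",len(r),np.median(r[:,1]),np.polyfit(r[:,0],r[:,1],1))
    t=q[(q[:,2]>.155)&(q[:,2]<.169)]
    # rear edge & -y & +y edges of top
    for lab,a,b,s in(("rear",0,1,1),("-y",1,0,-1),("+y",1,0,1)):
        ee=[]
        for g in np.arange(-.08,.08,.008):
            k=t[abs(t[:,b]-g)<.004]
            if lab!="rear": k=k[k[:,0]>-.03]
            if len(k)>10: ee.append((g,(s*k[:,a]).max()*s))
        ee=np.array(ee); f=np.polyfit(ee[:,0],ee[:,1],1); print(n,lab,np.round(f,4),np.round(np.median(ee[:,1]),4))
    # flap plane
    f=q[(q[:,0]>-.095)&(q[:,0]<-.04)&(abs(q[:,1])<.09)&(q[:,2]>.168)&(q[:,2]<.2)]
    cf=np.polyfit(f[:,0],f[:,2],1); print(n,"flap",len(f),"slope",cf, "angle",np.arctan(-cf[0]))
    tg=q[(q[:,0]>-.135)&(q[:,0]<-.108)&(abs(q[:,1])<.04)&(q[:,2]>.165)&(q[:,2]<.21)]
    print(n,"tongue",len(tg),tg.min(0),tg.max(0),tg.mean(0))
    # lamp
    c=np.array([.6485,-.2815,0]);q=(p-c)@rz(np.radians(-9.7))
    l=q[(q[:,2]>.12)&(q[:,2]<.19)&(abs(q[:,1])<.05)&(q[:,0]<-.01)&(q[:,0]>-.05)]
    if len(l)>30:
        print(n,"lens",len(l),np.median(l[:,0]),np.linalg.lstsq(np.c_[l[:,1:],np.ones(len(l))],l[:,0],rcond=None)[0])
    l=q[(q[:,2]>.195)&(abs(q[:,0])<.05)&(abs(q[:,1])<.07)];print(n,"lamptop",np.percentile(l,[0,1,99,100],axis=0).round(4).tolist())
    fe=[]
    for g in np.arange(-.055,.056,.005):
        k=l[abs(l[:,1]-g)<.0025]
        if len(k)>5: fe.append((g,k[:,0].min()))
    fe=np.array(fe);print(np.polyfit(fe[:,0],fe[:,1],1),np.median(fe[:,1]))
    # foot
    ft=q[(q[:,2]>.006)&(q[:,2]<.03)&(abs(q[:,0])<.11)&(abs(q[:,1])<.12)];print("foot",len(ft),np.percentile(ft,[1,99],axis=0).round(3).tolist())
E
```

```text
side -y wall 3650 -0.12464728712415331 [-0.00183259 -0.12475517]
side rear [3.8651 0.2436] 0.0999
side -y [-6.4171 -0.2047] -0.1271
side +y [0.0008 0.1256] 0.1256
side flap 1289 slope [-0.189953    0.16478632] angle 0.1877165869965067
side tongue 156 [-0.13487024 -0.01993678  0.17900403] [-0.10806934  0.01649044  0.1937647 ] [-0.12130766 -0.00493656  0.18828295]
side lens 111 -0.026049239384792203 [-0.00280153 -0.00323271 -0.02573853]
side lamptop [[-0.03, -0.0625, 0.195], [-0.0297, -0.0618, 0.1956], [0.0217, 0.0584, 0.2052], [0.0294, 0.0613, 0.2065]]
[-0.0010591  -0.02965738] -0.029699764479579446
foot 1703 [[-0.058, -0.04, 0.008], [0.048, 0.072, 0.014]]
top -y wall 833 -0.12522561928604178 [-0.00221712 -0.12553297]
top rear [-0.0033  0.0992] 0.0992
top -y [-6.5053 -0.2041] -0.1256
top +y [0.0141 0.1256] 0.1259
top flap 2902 slope [-0.2013586   0.16552853] angle 0.19870156378354675
top tongue 291 [-0.13499664 -0.01614828  0.18396631] [-0.10804625  0.01809776  0.19670095] [-1.21749642e-01 -9.08878600e-06  1.90824292e-01]
top lens 275 -0.02576876244114002 [-0.00447075 -0.00141833 -0.02558307]
top lamptop [[-0.0301, -0.0607, 0.1951], [-0.0296, -0.0593, 0.1957], [0.0254, 0.061, 0.2067], [0.0295, 0.0621, 0.2076]]
[-0.00317494 -0.02950407] -0.02956764833495305
foot 1547 [[-0.058, -0.073, 0.007], [0.049, 0.074, 0.017]]
```

The depth fit gives these poses:
- **Extractor:** centre (0.602, 0.256), yaw about −2.45°, flap about 0.19 rad ajar.
- **Lamp:** yaw about −9.8°, lens face about 28.5 mm in front of (0.6485, −0.2815).

Before moving, I'll check reachability along the whole plan.

```bash
cat >> h.py <<'E'
YE=np.radians(-2.45); E0=np.array([.602,.2563,0]); 
YL=np.radians(-9.8); L0=np.array([.6485,-.2815,0])
G=tcp_to_grasp
def ext(x,y,z): return E0+rz(YE)@np.array([x,y,z])
def lamp(x,y,z): return L0+rz(YL)@np.array([x,y,z])
def down(yaw,s=1,tilt=0): return [np.pi,0,yaw+s*np.pi/2]
def tg(th,r=.089): return ext(-.033-r*np.cos(th),0,.169+r*np.sin(th))
def tcp(g): return list(np.array(g)-[0,0,G])
E
python3 - <<'E'
from h import *
print("G",G,"t",get_time_s(),get_orientation(),get_ee_pos())
for s in(1,-1):
    o=down(YE,s)
    for n,p,o in [("tong",tg(.19),o)]+[(f"th{t}",tg(t),o) for t in(.8,1.5,2.2)]+[("above",tg(2.2)+[0,0,.1],o),("tab",ext(-.071,0,.14),o),("up",ext(-.071,0,.32),o),("mid",(.53,0,.32),o),("L",lamp(-.128,0,.33),down(YL,s)),("Lend",lamp(-.128,0,.23),down(YL,s))]:
        q=solve_ik(tcp(p),o); print(s,n,np.round(p,3),None if q is None else np.round(q,2))
E
```

```text
G 0.0187 t 1.0 [-3.14158797e+00  1.39442767e-05 -1.10201076e+00] [ 0.23719328 -0.46834763  0.20336765]
1 tong [0.482 0.261 0.186] [ 0.35  0.32 -0.07  1.18  0.    0.39]
1 th0.8 [0.507 0.26  0.233] [0.33 0.34 0.09 1.32 0.   0.37]
1 th1.5 [0.563 0.258 0.258] [0.3  0.43 0.3  1.44 0.   0.34]
1 th2.2 [0.621 0.255 0.241] [0.27 0.53 0.43 1.47 0.   0.31]
1 above [0.621 0.255 0.341] [0.27 0.57 0.79 1.78 0.   0.31]
1 tab [0.531 0.259 0.14 ] [ 0.32  0.41 -0.05  1.11  0.    0.36]
1 up [0.531 0.259 0.32 ] [0.32 0.38 0.39 1.58 0.   0.36]
1 mid [0.53 0.   0.32] [-0.15  0.26  0.22  1.52  0.   -0.11]
1 L [ 0.522 -0.26   0.33 ] [-0.6   0.37  0.4   1.6   0.   -0.43]
1 Lend [ 0.522 -0.26   0.23 ] [-0.6   0.36  0.12  1.33  0.   -0.43]
-1 tong [0.482 0.261 0.186] [ 0.35  0.32 -0.07  1.18  0.   -2.75]
-1 th0.8 [0.507 0.26  0.233] [ 0.33  0.34  0.09  1.32  0.   -2.77]
-1 th1.5 [0.563 0.258 0.258] [ 0.3   0.43  0.3   1.44  0.   -2.8 ]
-1 th2.2 [0.621 0.255 0.241] [ 0.27  0.53  0.43  1.47  0.   -2.83]
-1 above [0.621 0.255 0.341] [ 0.27  0.57  0.79  1.78  0.   -2.83]
-1 tab [0.531 0.259 0.14 ] [ 0.32  0.41 -0.05  1.11  0.   -2.78]
-1 up [0.531 0.259 0.32 ] [ 0.32  0.38  0.39  1.58  0.   -2.78]
-1 mid [0.53 0.   0.32] [-0.15  0.26  0.22  1.52  0.    3.03]
-1 L [ 0.522 -0.26   0.33 ] [-0.6   0.37  0.4   1.6   0.    2.71]
-1 Lend [ 0.522 -0.26   0.23 ] [-0.6   0.36  0.12  1.33  0.    2.71]
```

```bash
cat >> h.py <<'E'
TO=np.array([0,0,-.013])
E
python3 - <<'E'
from h import *
o=down(YE,1)
p=tg(.19)+TO
reach(list(p+[0,0,.11]),o)
grip(.06,20)
line_to(list(p),o,v=.15)
print(get_contact_force())
c=camera("side");save(c,"s1")
im=c["image"][40:200,200:420,::-1];cv2.imwrite("pics/s1c.png",cv2.resize(im,None,fx=3.6,fy=3.6,interpolation=cv2.INTER_CUBIC))
grip(.02,20); print(get_gripper_width(),get_contact_force(),get_moment(),get_time_s(),get_ee_pos(),p)
c=camera("side");save(c,"s2");im=c["image"][40:200,200:420,::-1];cv2.imwrite("pics/s2c.png",cv2.resize(im,None,fx=3.6,fy=3.6,interpolation=cv2.INTER_CUBIC))
E
```

```text
[1.11467028 0.19807046 0.39890589]
0.020090236401914832 [ 0.28558609 -0.51595059 -0.74996213] [ 0.03754901 -0.02147437  0.01217409] 5.5083 [0.48175621 0.26146181 0.17289209] [0.48171168 0.26144673 0.17280844]
```

View pics/s2c.png

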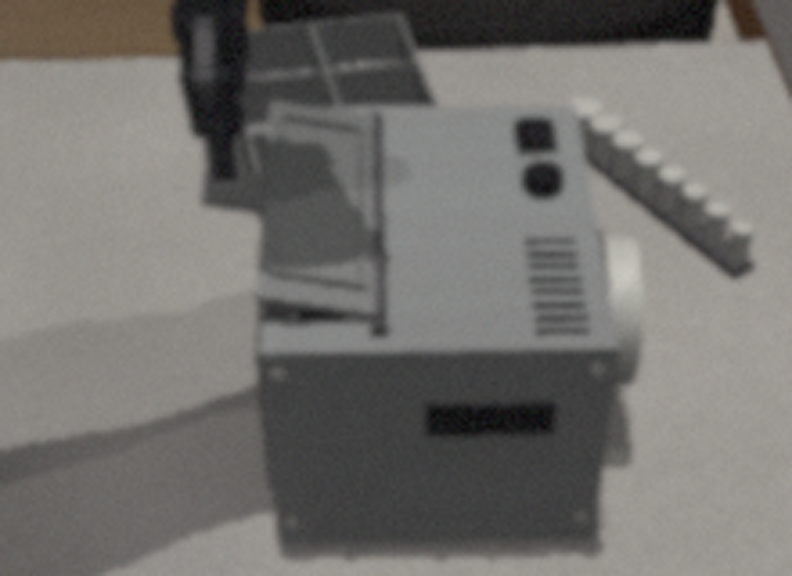

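The fingers closed to 20 mm, which is less than the 34 mm tongue, so they missed it. I'll look closer.

```bash
python3 - <<'E'
from h import *
a=cv2.imread("pics/side0.png");b=cv2.imread("pics/s1.png");d=cv2.imread("pics/s2.png")
cv2.imwrite("pics/z.png",np.hstack([cv2.resize(i[40:120,240:305],None,fx=4,fy=5,interpolation=cv2.INTER_CUBIC) for i in(a,b,d)]))
c=camera("side");W=cloud(c)
q=(W-E0)@rz(YE)
m=(q[...,0]>-.16)&(q[...,0]<-.105)&(abs(q[...,1])<.06)&(q[...,2]>.12)&(q[...,2]<.26)
for v in range(76,104,2):
    print(v,[ (u,)+tuple((q[v,u]*1000).round().astype(int)) for u in range(254,276,4) if m[v,u]])
E
```

```text
76 [(254, np.int64(-130), np.int64(-45), np.int64(252)), (258, np.int64(-123), np.int64(-41), np.int64(250)), (262, np.int64(-115), np.int64(-40), np.int64(249)), (266, np.int64(-110), np.int64(-16), np.int64(234))]
78 [(258, np.int64(-126), np.int64(-22), np.int64(233)), (262, np.int64(-118), np.int64(-22), np.int64(233)), (266, np.int64(-110), np.int64(-16), np.int64(229))]
80 [(258, np.int64(-126), np.int64(-24), np.int64(230)), (262, np.int64(-118), np.int64(-22), np.int64(229)), (266, np.int64(-110), np.int64(-18), np.int64(226))]
82 [(258, np.int64(-126), np.int64(-25), np.int64(226)), (262, np.int64(-118), np.int64(-26), np.int64(226)), (266, np.int64(-111), np.int64(-18), np.int64(222))]
84 [(258, np.int64(-126), np.int64(-28), np.int64(224)), (262, np.int64(-119), np.int64(-26), np.int64(222)), (266, np.int64(-111), np.int64(-21), np.int64(219))]
86 [(258, np.int64(-127), np.int64(-26), np.int64(217)), (262, np.int64(-119), np.int64(-25), np.int64(217)), (266, np.int64(-111), np.int64(-21), np.int64(214))]
88 [(262, np.int64(-120), np.int64(-24), np.int64(211)), (266, np.int
[... 373 characters left out ...]
int64(-123), np.int64(-7), np.int64(190)), (266, np.int64(-115), np.int64(-4), np.int64(188)), (270, np.int64(-106), np.int64(0), np.int64(186))]
94 [(258, np.int64(-131), np.int64(-15), np.int64(191)), (262, np.int64(-122), np.int64(-14), np.int64(190)), (266, np.int64(-114), np.int64(-12), np.int64(189)), (270, np.int64(-106), np.int64(-6), np.int64(185))]
96 [(258, np.int64(-131), np.int64(-17), np.int64(187)), (262, np.int64(-122), np.int64(-16), np.int64(187)), (266, np.int64(-114), np.int64(-17), np.int64(187)), (270, np.int64(-106), np.int64(-15), np.int64(186))]
98 [(266, np.int64(-114), np.int64(-17), np.int64(182)), (270, np.int64(-106), np.int64(-16), np.int64(182))]
100 []
102 []
```

View pics/z.png

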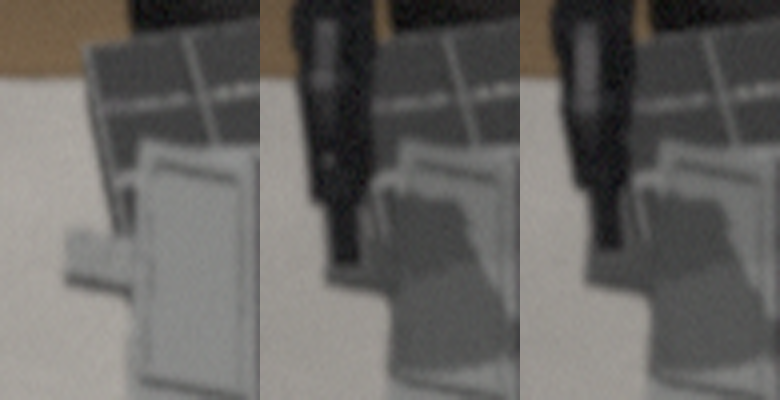

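The fingertips are about 10 mm above the tongue at this opening. I'll reopen, go 18 mm lower with a force guard, and close again.

```bash
python3 - <<'E'
from h import *
o=down(YE,1)
p=tg(.19)+TO
line_to(list(p+[0,0,.03]),o,v=.15)
grip(.065,20)
print(line_to(list(p+[0,0,-.018]),o,v=.1,threshold=6),get_ee_pos(),get_contact_force())
grip(.02,20); print(get_gripper_width(),get_contact_force(),get_moment(),get_time_s(),get_ee_pos())
c=camera("side");save(c,"s3");im=c["image"][40:120,230:310,::-1];cv2.imwrite("pics/s3c.png",cv2.resize(im,None,fx=7,fy=7,interpolation=cv2.INTER_CUBIC))
E
```

```text
False [0.48190353 0.26151311 0.15523974] [0.43118583 0.22833985 0.31884487]
0.03320949560778159 [-0.89533787 12.52697278  1.17837906] [ 2.30891607  0.21559597 -0.10396303] 7.475 [0.48197531 0.26320721 0.15549485]
```

View pics/s3c.png

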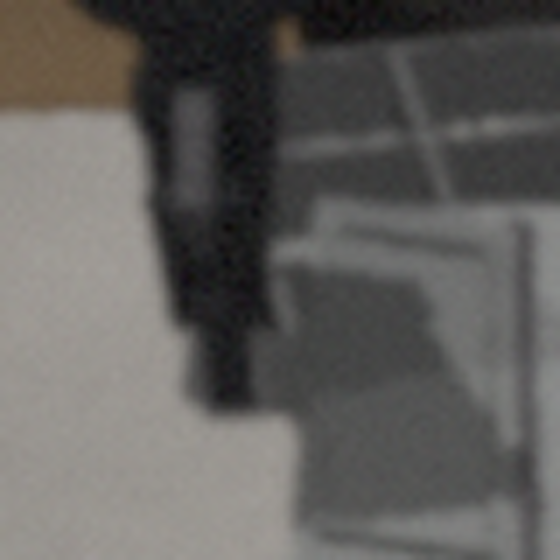

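The gripper is now at 33 mm, so it has the tongue. There is a 12 N side load, so the tongue centre must lie slightly to +y. I'll shift to relieve it and then swing the flap.

```bash
cat >> h.py <<'E'
TO=np.array([0,0,-.031])
E
python3 - <<'E'
from h import *
o=down(YE,1)
dy=np.array(rz(YE)@[0,.003,0])
line_to(list(tg(.19)+TO+dy),o,v=.05); print(get_contact_force(),get_ee_pos()-(tg(.19)+TO),get_gripper_width())
for t in np.arange(.4,1.21,.2):
    line_to(list(tg(t)+TO+dy),o,v=.1); print(round(t,2),get_contact_force().round(1),get_moment().round(2),round(get_gripper_width(),4))
print(get_time_s())
c=camera("side");save(c,"s4")
E
```

```text
[-0.2459283  -7.29540832  0.83499854] [7.38559170e-05 2.15995461e-03 1.49398013e-04] 0.03300405178449106
0.4 [ 1.  -6.6 -1.2] [-1.27  0.03 -0.02] 0.0329
0.6 [-1.1 -4.7 -0.3] [-1.23  0.16  0.01] 0.0333
0.8 [-1.7 -5.9  0.1] [-1.21  0.4   0.07] 0.0332
1.0 [-2.3 -5.6  2.3] [-1.25  0.59  0.02] 0.0332
1.2 [-2.3 -5.4  1.9] [-1.23  0.48  0.04] 0.0328
9.4083
```

View pics/s4.png

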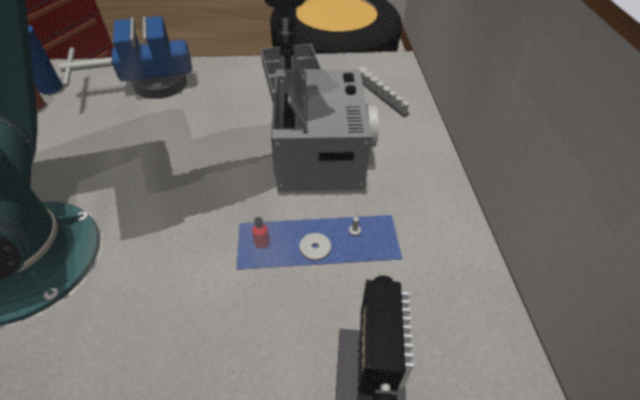

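The flap stands almost upright at about (297,100), with the slot opening dark beneath it at (287,110). I'll continue the arc.

```bash
python3 - <<'E'
from h import *
o=down(YE,1)
dy=np.array(rz(YE)@[0,.002,0])
for t in [1.4,1.6,1.8,2.0,2.12,2.2]:
    line_to(list(tg(t)+TO+dy),o,v=.1); f=get_contact_force();print(round(t,2),f.round(1),get_moment().round(2),round(get_gripper_width(),4))
    if np.linalg.norm(f[[0,2]])>15: break
print(get_time_s())
c=camera("side");save(c,"s5")
E
```

```text
1.4 [-2.7 -0.1  6. ] [-0.06  0.56  0.09] 0.033
1.6 [-1.  -1.4  6.2] [-0.01  0.22  0.04] 0.0328
1.8 [0.5 0.  9.9] [-0.11 -0.05  0.  ] 0.032
2.0 [ 5.9 -1.  18.3] [-0.25 -0.88  0.02] 0.0308
10.7583
```

View pics/s5.png

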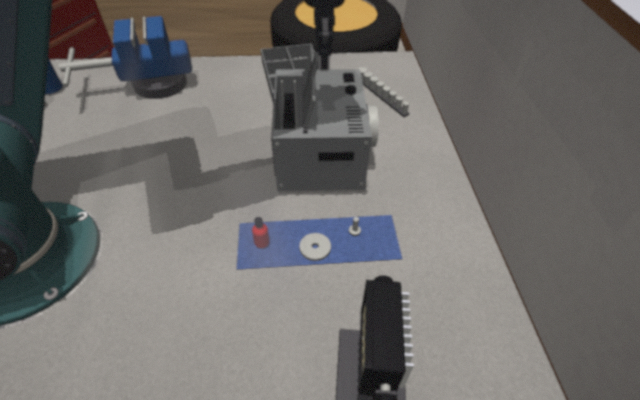

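The upward force is growing, which means the fingertips are nudging the flap's edge. I'll raise the pads 8 mm on the tongue and carry on.

```bash
python3 - <<'E'
from h import *
o=down(YE,1)
dy=np.array(rz(YE)@[0,.002,.008])
for t in [2.0,2.1,2.2,2.25]:
    line_to(list(tg(t)+TO+dy),o,v=.08); f=get_contact_force();print(round(t,2),f.round(1),get_moment().round(2),round(get_gripper_width(),4))
    if np.linalg.norm(f[[0,2]])>18: break
c=camera("side");save(c,"s6");W=cloud(c);q=(W-E0)@rz(YE)
m=(q[...,0]>-.04)&(q[...,0]<.05)&(abs(q[...,1]+.06)<.03)&(q[...,2]>.175)&(q[...,2]<.25)
P=q[m];print(len(P));d=P-[-.033,0,.169];a=np.arctan2(d[:,2],-d[:,0]);print(np.percentile(a,[10,50,90]),np.polyfit(P[:,2],P[:,0],1),np.pi/2+np.arctan(np.polyfit(P[:,2],P[:,0],1)[0]))
print(get_time_s())
E
```

```text
2.0 [ 0.3 -0.5  0. ] [ 0.06 -0.01 -0.04] 0.0203
2.1 [-0.3 -0.4  0. ] [ 0.    0.03 -0.03] 0.0202
2.2 [-0.7 -0.2  0.3] [ 0.04  0.03 -0.03] 0.0199
2.25 [-0.  -0.4  0.1] [-0.02  0.03 -0.03] 0.0202
193
[1.71173825 1.76455844 1.88621739] [ 0.26226093 -0.0786788 ] 1.8272809830389782
11.875
```

View pics/s6.png

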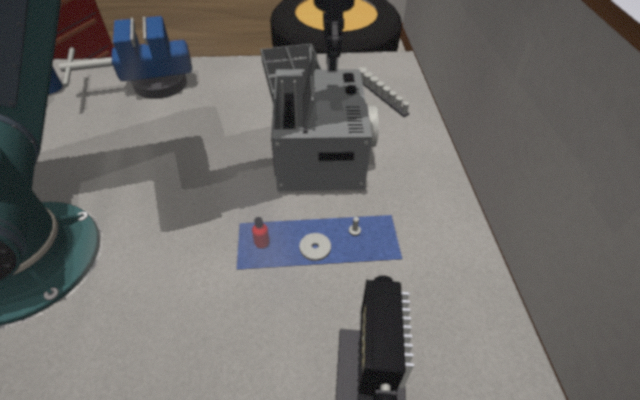

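The pads slipped off and the flap stayed at about 1.83 rad. I'll go over to its front and push it back to the stop with shut fingers.

```bash
python3 - <<'E'
from h import *
o=down(YE,1)
p=np.array(get_ee_pos()); 
line_to(list([p[0],p[1],.32]),o,v=.25)
grip(.0,20)
line_to(list(ext(-.075,0,.32)),o,v=.25)
line_to(list(ext(-.075,0,.205)),o,v=.25)
print(get_time_s(),get_contact_force().round(1))
r=line_to(list(ext(.01,0,.205)),o,v=.07,threshold=7)
print(r,(np.array(get_ee_pos())-E0)@rz(YE),get_contact_force().round(1),get_time_s())
c=camera("side");save(c,"s7")
E
```

```text
14.0083 [ 0.  -1.1  0.9]
True [-3.97265137e-04 -1.40112595e-04  2.04393300e-01] [-8.5 -1.   7.2] 15.0
```

View pics/s7.png

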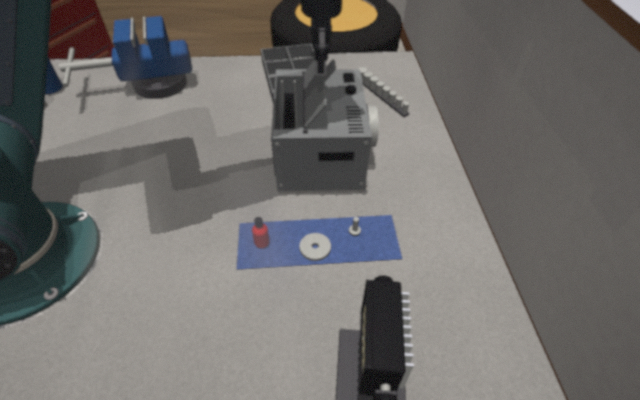

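The flap now leans well back, and the firm force says it is on its stop. I'll back off, rise clear, and look at the flap and tab.

```bash
python3 - <<'E'
from h import *
o=down(YE,1)
line_to(list(ext(-.075,0,.205)),o,v=.2)
line_to(list(ext(-.075,0,.30)),o,v=.25)
reach(list(ext(-.13,-.22,.34)),o)
grip(.065,40)
for n in("side","top"):
    c=camera(n);save(c,n+"8");W=cloud(c);q=(W-E0)@rz(YE)
    m=(q[...,0]>-.03)&(q[...,0]<.04)&(abs(q[...,1])<.085)&(q[...,2]>.18)&(q[...,2]<.225)
    P=q[m];k=np.polyfit(P[:,2],P[:,0],1) if len(P)>30 else None
    print(n,len(P),None if k is None else np.pi/2+np.arctan(k[0]),np.median(np.arctan2(P[:,2]-.169,-P[:,0]-.033)))
    m=(q[...,0]>-.095)&(q[...,0]<-.04)&(abs(q[...,1])<.04)&(q[...,2]>.13)&(q[...,2]<.162)
    P=q[m];print("tab",len(P),P.min(0) if len(P) else 0,P.max(0) if len(P) else 0,np.median(P,0))
    for t in("filter_tab","filter"): print(t,[(round(d["score"],2),np.round(d["extent"]),q[int(d["extent"][1]),int(d["extent"][0])].round(3)) for d in find_in(t,c)[:2]])
    i=c["image"][50:200,240:400] if n=="side" else c["image"][95:250,100:275]
    cv2.imwrite(f"pics/{n}8c.png",cv2.resize(i[...,::-1],None,fx=3.6,fy=3.6,interpolation=cv2.INTER_CUBIC))
print(get_time_s())
E
```

```text
side 787 2.2087739782733364 2.188017637823639
tab 143 [-0.07901767 -0.02339547  0.1301902 ] [-0.06325647  0.01960256  0.1591296 ] [-0.07148399 -0.01568474  0.15195797]
filter_tab [(0.62, array([290., 112.,  15.,  38.]), array([-0.065, -0.02 ,  0.148]))]
filter [(0.29, array([325., 121., 106., 140.]), array([ 0.009, -0.073,  0.163]))]
top 1996 2.2105599554419766 2.1574489513098225
tab 173 [-0.07704836 -0.02135569  0.13142375] [-0.06430695  0.02034434  0.16165056] [-0.07071192 -0.00300949  0.15747365]
filter_tab [(0.96, array([190., 211.,  89.,  18.]), array([-0.07 , -0.014,  0.157]))]
filter [(0.85, array([192., 210.,  85.,  17.]), array([-0.07 , -0.018,  0.16 ]))]
17.9583
```

View pics/side8c.png

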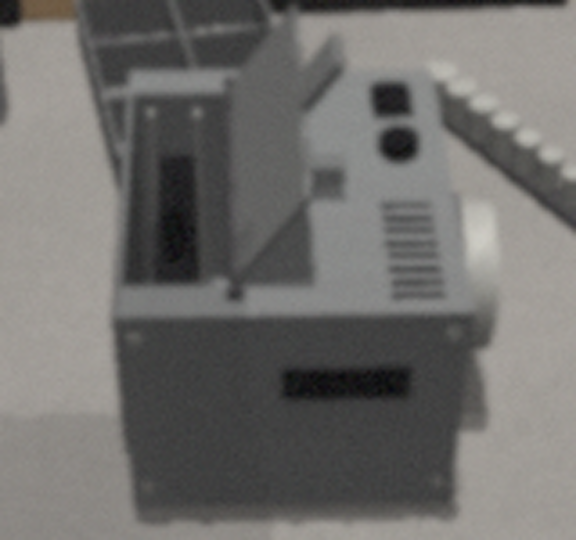

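View pics/top8c.png

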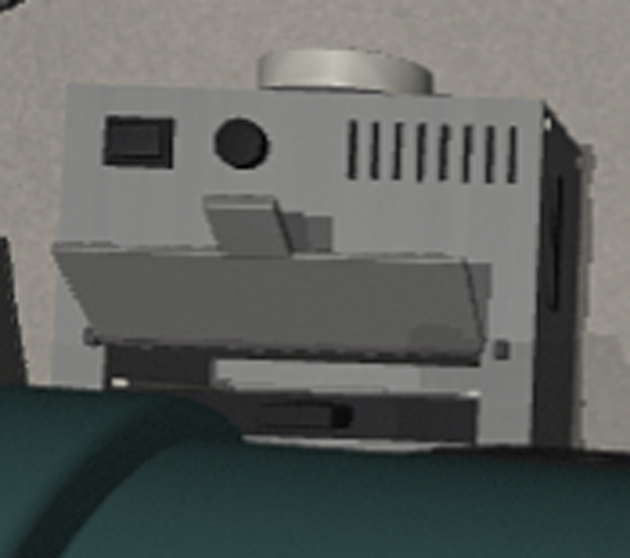

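The flap is on its stop (2.21 rad) and the tab stands free at local x −0.071, y about 0, top 0.159. I'll descend on it with a force guard.

```bash
python3 - <<'E'
from h import *
o=down(YE,1)
reach(list(ext(-.071,.001,.26)),o)
line_to(list(ext(-.071,.001,.18)),o,v=.2)
r=line_to(list(ext(-.071,.001,.116)),o,v=.08,threshold=8)
print(r,(np.array(get_ee_pos())-E0)@rz(YE),get_contact_force().round(1))
grip(.025,60); print(get_gripper_width(),get_contact_force().round(1),get_moment().round(2),get_time_s())
c=camera("side");save(c,"s9");i=c["image"][30:180,220:380];cv2.imwrite("pics/s9c.png",cv2.resize(i[...,::-1],None,fx=3.6,fy=3.6,interpolation=cv2.INTER_CUBIC))
E
```

```text
False [-0.07071176  0.00112597  0.11651216] [ 0.7 -0.   0.3]
0.0384541191001305 [1.1 3.4 6.8] [ 0.33  0.07 -0.06] 20.775
```

View pics/s9c.png

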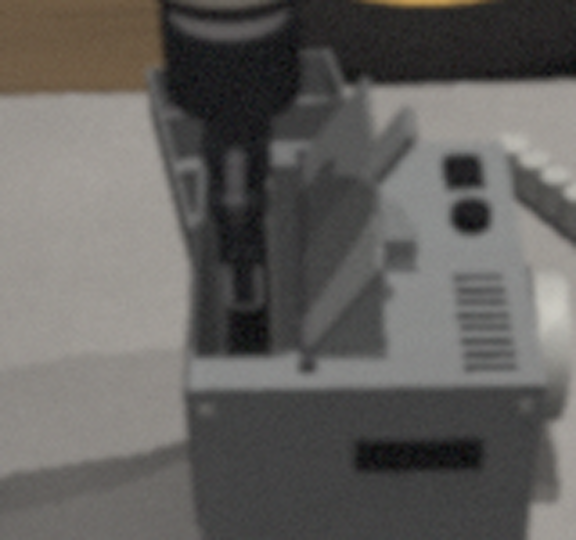

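The gripper reads 38.5 mm, so it holds the tab. I'll draw it straight up.

```bash
python3 - <<'E'
from h import *
o=down(YE,1)
p=np.array(get_ee_pos())
for dz,v in((.03,.06),(.08,.1),(.185,.12)):
    line_to(list(ext(-.071,.0005,.116+dz)),o,v=v); print(dz,get_contact_force().round(1),get_moment().round(2),round(get_gripper_width(),4))
print(get_time_s())
for n in("side","top"):
    c=camera(n);save(c,n+"10")
    if n=="side":
        print([(d["score"],d["extent"]) for d in find_in("filter",c)[:2]])
        W=cloud(c);q=(W-E0)@rz(YE);m=(abs(q[...,0]+.071)<.04)&(abs(q[...,1])<.12)&(q[...,2]>.17)&(q[...,2]<.33);P=q[m];print(len(P),P.min(0),P.max(0))
E
```

```text
0.03 [-0.8 -0.3 -1.9] [ 0.02  0.01 -0.07] 0.0383
0.08 [ 0.8  0.3 -2.5] [-0.    0.03  0.04] 0.0382
0.185 [ 0.6  0.1 -0.6] [ 0.05 -0.01 -0.03] 0.0382
23.15
[(0.89, [280.9, 67.3, 16.2, 97.8])]
1341 [-0.08483623 -0.11134524  0.17002658] [-0.03100324  0.10998685  0.3299637 ]
```

View pics/side10.png

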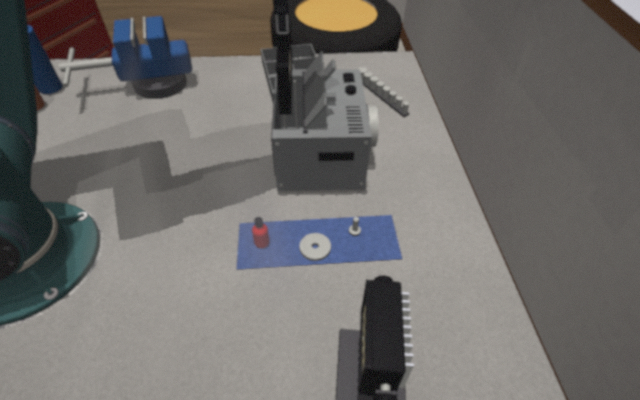

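The cassette is out and held, its black end edge running from about (285,40) to (285,113). Next I'll carry it across to the lamp, lower it and measure it.

```bash
python3 - <<'E'
from h import *
line_to(list(lamp(-.1285,0,.305)),down(YL,1),v=.14)
line_to(list(lamp(-.1285,0,.2025)),down(YL,1),v=.08)
pause(.3)
print(get_time_s(),get_contact_force().round(1),get_gripper_width(),get_ee_pos(),get_orientation())
for n in("side","top"):
    c=camera(n);save(c,n+"11");np.savez("pics/"+n+"11.npz",**c)
    print([(d["score"],d["extent"]) for d in find_in("filter",c)[:2]])
    W=cloud(c);q=(W-L0)@rz(YL)
    m=(q[...,0]>-.19)&(q[...,0]<-.07)&(abs(q[...,1])<.13)&(q[...,2]>.07)&(q[...,2]<.215);P=q[m];print(n,len(P),np.percentile(P,[0,2,50,98,100],axis=0).round(4))
E
```

```text
28.8917 [ 0.3  0.6 -1.1] 0.037887316975130744 [ 0.52192333 -0.25964636  0.20261202] [3.14141356e+00 7.80910927e-05 1.39976729e+00]
[(0.69, [287.2, 333.2, 39.4, 133.6])]
side 2522 [[-0.1414 -0.0965  0.1024]
 [-0.1403 -0.0959  0.1086]
 [-0.1217 -0.0461  0.2054]
 [-0.1165  0.0851  0.2082]
 [-0.1162  0.0929  0.2138]]
[(0.86, [432.1, 209.8, 60.8, 25.5])]
top 800 [[-0.1405 -0.0625  0.1031]
 [-0.1403 -0.0416  0.1079]
 [-0.1323  0.0614  0.206 ]
 [-0.1171  0.0938  0.2094]
 [-0.1162  0.0941  0.2106]]
```

View pics/side11.png

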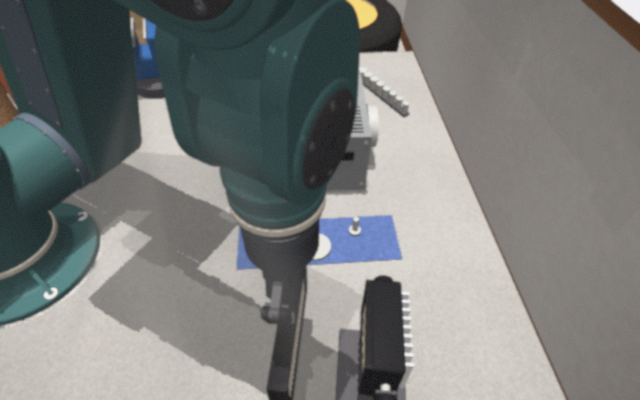

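View pics/top11.png

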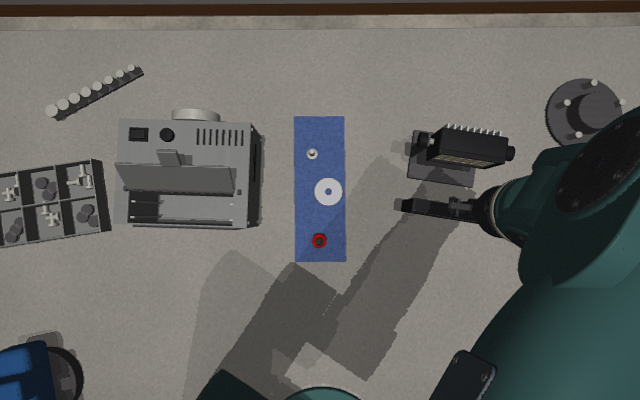

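```bash
python3 - <<'E'
from h import *
for n in("side","top"):
    c=dict(np.load(f"pics/{n}11.npz"));W=cloud(c);q=(W-L0)@rz(YL)
    m=(q[...,0]>-.16)&(q[...,0]<-.10)&(abs(q[...,1])<.1)&(q[...,2]>.1)&(q[...,2]<.212);P=q[m]
    t=P[P[:,2]>.2]
    print(n,"top plane",np.linalg.lstsq(np.c_[t[:,:2],np.ones(len(t))],t[:,2],rcond=None)[0].round(4))
    g=[(y,k[:,0].min(),k[:,0].max()) for y in np.arange(-.09,.09,.015) for k in [t[abs(t[:,1]-y)<.006]] if len(k)>8]
    g=np.array(g);print("yaw slopes",np.polyfit(g[:,0],g[:,1],1).round(4),np.polyfit(g[:,0],g[:,2],1).round(4))
    f=P[(P[:,2]<.195)];print(len(f))
    e=f[f[:,1]<-.085]
    g=np.array([(z,k[:,0].min(),k[:,0].max(),k[:,1].min()) for z in np.arange(.105,.2,.01) for k in [e[abs(e[:,2]-z)<.005]] if len(k)>3])
    if len(g)>3: print(g.round(4).tolist())
    # lit face
    s=f[(f[:,0]>-.122)];
    if len(s)>30: print("face",len(s),np.linalg.lstsq(np.c_[s[:,1:],np.ones(len(s))],s[:,0],rcond=None)[0].round(4))
E
```

```text
side top plane [-0.0169  0.0071  0.2043]
yaw slopes [ 0.1873 -0.1292] [ 0.0079 -0.1168]
873
face 776 [ 0.0093 -0.008  -0.1185]
top top plane [0.0165 0.0058 0.2087]
yaw slopes [-0.0007 -0.1403] [ 0.2713 -0.1326]
267
```

The cassette is upright and square to within about 0.5°, centred to within about 1 mm, with its mid-plane 100 mm from the lens. The spacer (328,191), bolt (312,154) and bottle (319,241) have not moved, and the flap is still folded back. I'm handing in.

```bash
python3 - <<'E'
from h import *
print(get_qd().round(4),get_contact_force().round(2),get_gripper_width(),get_time_s())
hand_in()
E
```

```text
[-0.0003 -0.001   0.0012 -0.0019  0.0002 -0.002 ] [ 0.47 -0.08 -1.25] 0.038171832869712784 29.0917
the job is handed in; nothing more can be done
```

The job is done and handed in at 29 s: the flap is folded back and the gripper holds the cassette still in front of the lamp's lit lens.

**Flap:** the first close went above the tongue and missed. The second close held it, but the pads slipped off at about 1.8 rad. I pushed the flap the rest of the way with shut fingers, and it measured 2.21 rad, on its stop.

**Cassette:** I pinched the tab by its ends, drew it straight up and carried it clear of the mat.

**Last checks:**
- **Position:** the cassette's mid-plane is about 100 mm from the lens, so its near face is about 88 mm away. It is centred to about 1 mm.
- **Alignment:** the face is square and upright to within about 0.5°.
- **Grip and contact:** the gripper holds at 38 mm, the arm is motionless, and the force shows only the cassette's weight.
- **Bench items:** the spacer, bolt and bottle look unmoved in the last top picture.

**Limits of the checks:** some rough edge-slope fits on the cassette's top disagreed, because part of it was hidden. I relied on the face and visible-edge fits instead.

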